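# Level the seasoning balance on the barbecue ledge

## Robot

A 6-joint arm with a two-finger parallel gripper is mounted at the origin on the work surface. World frame = base frame: x ahead of the robot, y to its left, z up, the work surface at z = 0. Lengths are in m, angles in degrees, forces in N, time in s.
With the tool pointing down it reaches from about 0.4 to 0.825 m from the base axis. Payload 7 kg.
Tool frame: the origin (TCP) lies midway between the tips of the shut fingers; the grasp point (between the pads) lies 19 mm behind it; z points along the fingers, y is the line along which they close (so a half turn about z gives the same grasp; the last joint's range is limited). The gripper opens to 88 mm and grips with 3 to 60 N. Pads are 19 mm wide; open, the fingers measure 130 mm over their backs; the gripper's body (78 mm by 193 mm) begins 47 mm behind the grasp point.
Start: joints at [-50.586, 20.546, 0.682, 0, -70.136, -16.507], TCP at [0.263, -0.622, 0.227] pointing down, gripper open.
Joint ranges: [-176.03, 176.03], [-82.01, 121.73], [-58.28, 71.71], [-173.87, 95.51], [-174.79, -0.11], [-173.66, 173.66]. Speed limits (degrees/s): [136.94, 136.94, 172.46, 180, 180, 180].

## Interface

Orientations are given as [roll, pitch, yaw] about the fixed x, y, z axes, in that order (R = Rz(yaw) Ry(pitch) Rx(roll)).
In Python, from plant import ctrl gives the robot as it stands.
- The arm moves only by the tool arm_command, never from a script. Its argument "steps" is a list of rows, each an object with "translation": the shift along the tool's x, y, z in mm, a list of three; "rotation": the turn, a rotation vector about the tool's x, y, z in units of 5 degrees (1.0 is 5 degrees), a list of three; "claw": the finger opening in mm, from 0 to 87.6. In form: [{"translation": [x, y, z], "rotation": [rx, ry, rz], "claw": claw}, ...]. A call has 1 to 5 rows; each row is the pose to reach, as a shift and turn from the pose commanded when the call began, along the tool's axes at that moment; what a row does not reach only later rows make up. A row lasts 1/10 s, in which the tool goes at most 50 mm and 8.59 degrees, less where a joint would pass 70% of its speed; a pose out of reach is approached as far as the arm can. A call with a gripper value outside its range is refused whole. The fingers move at their own pace and stop on an object; the grip force is fixed at half the most. Time passes only in rows, so rows that repeat a pose let the fingers close. It gives the time, the measured TCP pose, the force, the opening and the grip force at its end, in the units of the state.
- ctrl.get_obs(): the state, without advancing time (a new reading comes with each control period).
- ctrl.snapshot(name): name is "scene" or "top" or "wrist"; returns (picture, depth): 400x640x3 uint8, red, green, blue; 400x640 float32, m along the optical axis (not along the pixel's ray), 0 where there is no reading.
- ctrl.calibration(name): a dict with "vertical_fov" (degrees; the focal length in pixels is half the picture's height over the tangent of half this angle, whatever the lens; pixels are square), "cx", "cy" (the principal point, pixels), "rvec" (rotation vector, rad) and "tvec" (3), from world to camera coordinates, as OpenCV has them; the wrist camera has in their place "hand_eye" (4x4, takes a point from camera to tool coordinates, whose origin is the TCP and whose axes are the flange's). Camera axes: x right, y down, z forward; pixel columns grow to the right and rows downward; lengths in m; the calibration is good to about 2 mm. The wrist camera is an equidistant fisheye: a pixel r from the principal point sees the ray r / f radians off the axis. A picture is of the moment at which its call begins: read the wrist's pose just before it. calibration takes no time and is no camera call.
- ctrl.close_job(): hands the job in; it is judged then, once.
The state is a dict: "clock": time; "joint_pos": joint angles; "qvel": joint speeds; "tau": joint torques, N m; "tool_pos": TCP position; "orientation": TCP orientation; "force": force on the tool from outside, world axes, zero at the start; "moment": the same for the moment, N m; "opening": finger opening in m; "gripper_force": force on a finger pad.
Only numpy, scipy, OpenCV 4.12 (cv2) and the standard library are available. Lean on these libraries where they do the work, as an engineer would, in place of code of your own. Each camera call takes 0.05 s, during which the arm holds its last target. There are 200 camera calls.

## Task

The two-pan balance on the barbecue ledge is loaded with four seasoning containers, three on one pan and one on the other, and hangs to one side. Move across the container whose weight makes both sides equal, so that the pans come to rest level with all four containers on them, each standing upright on the floor of a pan. Do not tip any container over on the way.

Things in the scene. Friction and masses are not known exactly. Their poses are not given: they have to be found in the camera images.
- shaker_center (a point): Glass shaker of white salt with a steel cap, cylinder 44 mm in diameter, 70 mm tall, weighs about 240 g. The point is its centre, half-way up; its z axis points up out of the lid. Starts upright on one of the pans, its position there varies.
- crock_center (a point): Blue ceramic crock with a cork lid, cylinder 46 mm in diameter, 60 mm tall, weighs about 180 g. The point is its centre, half-way up; its z axis points up out of the lid. Starts upright on one of the pans, its position there varies.
- tin_center (a point): Aluminium tin with a red lid, cylinder 44 mm in diameter, 55 mm tall, weighs about 120 g. The point is its centre, half-way up; its z axis points up out of the lid. Starts upright on one of the pans, its position there varies.
- tub_center (a point): Black plastic tub with a yellow lid, cylinder 40 mm in diameter, 50 mm tall, weighs about 60 g. The point is its centre, half-way up; its z axis points up out of the lid. Starts upright on one of the pans, its position there varies.
- pan_left_floor (a point): centre of the inner floor of the balance's left (+y side) pan: aluminium tray 210 (x) x 130 (y) mm, 3 mm sheet, rim 7 mm above the inner floor; z up, y along the beam. It stays horizontal, only rises and sinks; where a load stands on it makes no difference. At the start three containers stand in a row along x on one pan, 65 mm apart, the lone one near an end of the other.
- pan_right_floor (a point): centre of the inner floor of the balance's right (-y side) pan: aluminium tray 210 (x) x 130 (y) mm, 3 mm sheet, rim 7 mm above the inner floor; z up, y along the beam. It stays horizontal, only rises and sinks; where a load stands on it makes no difference. The pan centres are 230 mm apart.
- pan_left (a joint): height of the left pan above level, m, -0.0095 (bottom stop) to 0.0095 (top stop); the right pan moves equally the other way. At 0 both inner floors are 90 mm above the ledge. A soft spring levels the pans when the loads are equal; 120 g difference drives them to the stops or nearly; weights vary by up to 5 percent. The base is fixed; a pointer plate between the pans reaches 125 mm above the ledge.
Mind the look-alikes: they are no part of the job. What is shaped like the part that bears shaker_center but green or pink is not meant.

How it is judged:
By the outcome, as a careful person would: the job done as asked, in the order asked, and still so for the second after the job is handed in, with the robot touching nothing.
It also fails if it takes over 35 s, if anything falls off the work surface, if the arm or the gripper's body presses on something with over 40 N, if the wrist force passes 120 N, or if a joint passes its speed limit or range.

## Working session

There is one attempt and no reset: what is moved stays moved. The work goes in short steps, Python scripts to look and compute and a tool call to move; the robot and the scene stay as the last step left them, time stands still between calls to the robot, and variables do not carry over. Pictures are saved under pics/ and viewed, at most 10 in all, crops included, and the job is handed in when it is done.

Besides the shell and the picture viewer there is one more tool, called after ">>>" in YAML: its name, and indented under it one key for each argument. arm_command: Moves the arm, as the interface text tells. Its arguments: {"type":"object","properties":{"steps":{"type":"array"}},"required":["steps"]}

```bash
mkdir -p pics; cat > h.py <<'E'
import numpy as np, cv2
from plant import ctrl
def world(name,pic_depth,u,v):
    c=ctrl.calibration(name); f=200/np.tan(np.radians(c["vertical_fov"])/2)
    z=pic_depth[v,u]; p=np.stack([(u-c["cx"])/f*z,(v-c["cy"])/f*z,z],-1)
    R,_=cv2.Rodrigues(np.array(c["rvec"],float)); return (p-np.array(c["tvec"]).ravel())@R
def cloud(name,d):
    v,u=np.mgrid[:400,:640]; return world(name,d,u,v)
def snap(name,fn):
    p,d=ctrl.snapshot(name); cv2.imwrite("pics/"+fn,p[:,:,::-1]); np.save("pics/"+fn+".npy",d); return p,d
E
python3 - <<'E'
from h import *
p,d=snap("top","top1.png"); q,e=snap("scene","scene1.png")
print(ctrl.calibration("top")); print(ctrl.get_obs())
E
```

```text
{'vertical_fov': 55.426867986193706, 'cx': 317.9862036465229, 'cy': 200.14655707406644, 'rvec': array([ 2.20786147, -2.21460553,  0.03018389]), 'tvec': array([0.01450276, 0.4993366 , 0.75050518])}
{'clock': 0.1, 'joint_pos': array([-5.05844134e+01,  2.05870983e+01,  6.39629645e-01, -1.48141633e-02,
       -7.01353598e+01, -1.65058354e+01]), 'qvel': array([ 0.09417047, -0.21729034,  0.16644008,  0.00039331, -0.01328004,
        0.11823089]), 'tau': array([-1.72937991e-03, -5.84159482e+01,  2.93752044e+01,  7.01564670e+00,
        1.02059939e-02, -4.63339745e-05]), 'tool_pos': array([ 0.26255089, -0.62138812,  0.2257328 ]), 'orientation': array([ 1.79916628e+02, -1.01812618e-02, -1.57095285e+02]), 'force': array([ 0.09567275, -0.18350021, -0.67849396]), 'moment': array([0.0076582 , 0.02884203, 0.01999859]), 'gripper_force': 0.0, 'opening': 0.08731252074868158}
```

View pics/top1.png

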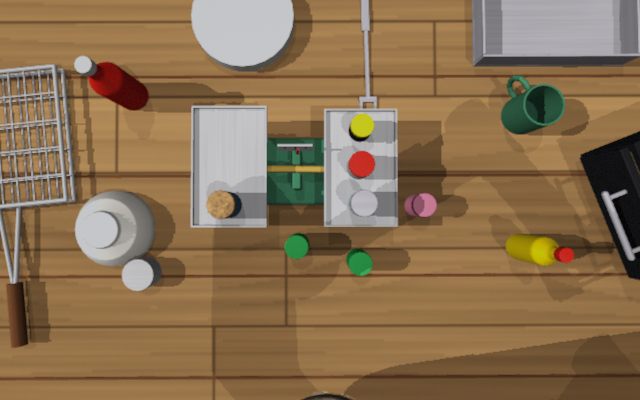

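View pics/scene1.png

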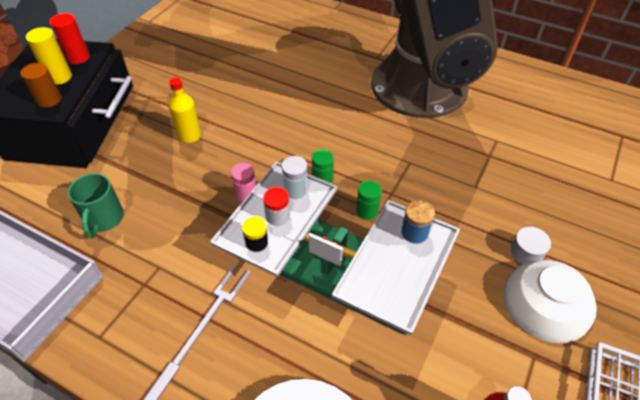

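Right pan, top image: tub (361,126), tin (361,163) and shaker (364,203), 60+120+240 g. Left pan: crock (221,204), 180 g. Moving the 120 g tin gives 300 g on each side. Look-alikes to leave alone: green (297,246) and (360,262), pink (424,205), a white cylinder by the bowl (140,272), and the red tops of the bottles at (565,255) and (100,75).

```bash
python3 - <<'E'
from h import *
p=cv2.imread("pics/top1.png"); d=np.load("pics/top1.png.npy"); W=cloud("top",d)
cv2.imwrite("pics/crop1.png",cv2.resize(p[95:285,180:450],None,fx=2.8,fy=2.8,interpolation=cv2.INTER_CUBIC))
def blob(n,u,v):
    z=W[v-3:v+4,u-3:u+4,2]; z0=np.median(z)
    m=(abs(W[:,:,2]-z0)<.006); m=m.astype(np.uint8); _,l=cv2.connectedComponents(m)
    q=W[l==l[v,u]]; lo,hi=np.percentile(q,[1,99],axis=0); print(n,z0.round(4),"ctr",((lo+hi)/2).round(4),"size",(hi-lo).round(4),len(q))
for n,u,v in [("tub",361,126),("tin",361,163),("shk",364,203),("crock",221,204),("Rfloor",340,150),("Lfloor",230,150),("pointer",295,145),("pink",424,205),("g1",297,246),("table",280,320)]: blob(n,u,v)
E
```

```text
tub 0.1302 ctr [ 0.6212 -0.0596  0.1297] size [0.0371 0.038  0.0059] 450
tin 0.1356 ctr [ 0.556  -0.0579  0.1347] size [0.0399 0.04   0.006 ] 541
shk 0.1506 ctr [ 0.4906 -0.0596  0.1501] size [0.0407 0.0403 0.005 ] 572
crock 0.1592 ctr [0.4894 0.1692 0.1587] size [0.0427 0.0428 0.0057] 655
Rfloor 0.0802 ctr [ 0.556  -0.0616  0.0813] size [0.2025 0.1235 0.0071] 6157
Lfloor 0.0991 ctr [0.5561 0.1673 0.1006] size [0.2032 0.1272 0.0079] 7795
pointer 0.1143 ctr [0.5044 0.015  0.0734] size [0.7824 1.2378 0.1531] 254650
pink 0.0703 ctr [ 0.4885 -0.1792  0.0695] size [0.04   0.041  0.0065] 451
g1 0.0699 ctr [0.413  0.0538 0.0696] size [0.0398 0.0407 0.0063] 454
table 0.0001 ctr [0.5039 0.0102 0.    ] size [0.7854 1.2419 0.0066] 185145
```

View pics/crop1.png

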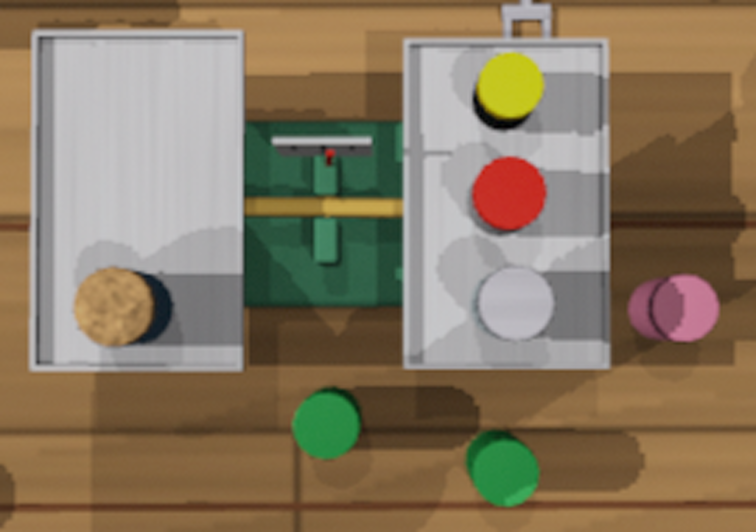

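The crop confirms it: the red-lidded tin is the middle one on the right pan, with the steel-capped salt shaker and the yellow-lidded tub either side. The right pan is low. Setting out towards a point above the tin.

>>> arm_command:
  steps:
    - {"translation": [-489, 405, 0], "rotation": [0, 0, 4.58], "claw": 87}
    - {"translation": [-489, 405, 0], "rotation": [0, 0, 4.58], "claw": 87}
    - {"translation": [-489, 405, 0], "rotation": [0, 0, 4.58], "claw": 87}
    - {"translation": [-489, 405, 0], "rotation": [0, 0, 4.58], "claw": 87}
    - {"translation": [-489, 405, 0], "rotation": [0, 0, 4.58], "claw": 87}

```text
clock: 0.6
tool_pos: [0.377, -0.4008, 0.2263]
orientation: [180.0, -0.0, 180.0]
force: [1.5, -1.2, 0.5]
opening: 0.0872
gripper_force: 0.0
```

```bash
cat >> h.py <<'E'
from scipy.spatial.transform import Rotation as Ro
def to(x,y,z,yaw=180):
    o=ctrl.get_obs(); R=Ro.from_euler("xyz",o["orientation"],degrees=True)
    t=R.inv().apply(np.array([x,y,z])-o["tool_pos"])*1000
    r=(R.inv()*Ro.from_euler("xyz",[180,0,yaw],degrees=True)).as_rotvec(degrees=True)/5
    print(o["clock"],o["tool_pos"].round(4),o["orientation"].round(1),"F",o["force"].round(1),"op",o["opening"].round(4),"g",o["gripper_force"],"q",o["joint_pos"].round(0)); print("move",t.round(1),r.round(2))
E
python3 -c "
from h import *
to(.556,-.058,.227)"
```

```text
Traceback (most recent call last):
  File "h.py", line 16, in to
    print(o["clock"],o["tool_pos"].round(4),o["orientation"].round(1),"F",o["force"].round(1),"op",o["opening"].round(4),"g",o["gripper_force"],"q",o["joint_pos"].round(0)); print("move",t.round(1),r.round(2))
                                                                                                   ^^^^^^^^^^^^^^^^^^
AttributeError: 'float' object has no attribute 'round'
```

>>> arm_command:
  steps:
    - {"translation": [-179, 342, 0], "rotation": [0, 0, 0], "claw": 87}
    - {"translation": [-179, 342, 0], "rotation": [0, 0, 0], "claw": 87}
    - {"translation": [-179, 342, 0], "rotation": [0, 0, 0], "claw": 87}
    - {"translation": [-179, 342, 0], "rotation": [0, 0, 0], "claw": 87}
    - {"translation": [-179, 342, 0], "rotation": [0, 0, 0], "claw": 87}

```text
clock: 1.1
tool_pos: [0.493, -0.1791, 0.2266]
orientation: [180.0, 0.0, -180.0]
force: [1.5, -1.1, 0.6]
opening: 0.0869
gripper_force: 0.0
```

```bash
sed -i 's/o\["opening"\].round(4)/round(o["opening"],4)/' h.py
python3 -c "
from h import *
to(.556,-.058,.227)"
```

```text
1.1 [ 0.493  -0.1791  0.2266] [ 180.    0. -180.] F [ 1.5 -1.1  0.6] op 0.0869 g 0.0 q [  1.   6. -18.  -0. -66. -91.]
move [-63.1 121.1  -0.4] [0. 0. 0.]
```

>>> arm_command:
  steps:
    - {"translation": [-63, 121, 0], "rotation": [0, 0, 0], "claw": 87}
    - {"translation": [-63, 121, 0], "rotation": [0, 0, 0], "claw": 87}
    - {"translation": [-63, 121, 0], "rotation": [0, 0, 0], "claw": 87}
    - {"translation": [-63, 121, 0], "rotation": [0, 0, 0], "claw": 87}
    - {"translation": [-63, 121, 0], "rotation": [0, 0, 0], "claw": 87}

```text
clock: 1.6
tool_pos: [0.5555, -0.0593, 0.2259]
orientation: [-180.0, -0.1, -179.9]
force: [0.5, -0.5, -1.2]
opening: 0.0867
gripper_force: 0.0
```

```bash

python3 -c "
from h import *
to(.556,-.058,.097)
print(ctrl.calibration('wrist'))
o=ctrl.get_obs();p,d=snap('wrist','w1.png')"
```

```text
1.6 [ 0.5555 -0.0593  0.2259] [-1.800e+02 -1.000e-01 -1.799e+02] F [ 0.5 -0.5 -1.2] op 0.0867 g 0.0 q [  14.   10.  -14.   -0.  -66. -104.]
move [ -0.7   1.3 128.9] [-0.   -0.02  0.02]
{'vertical_fov': 65.70646984690485, 'cx': 323.7485001245689, 'cy': 201.9757065668776, 'hand_eye': array([[-8.78690863e-04, -9.53860410e-01, -3.00249139e-01,
         8.28203450e-02],
       [ 9.99999315e-01, -6.05853754e-04, -1.00180254e-03,
         7.53101829e-04],
       [ 7.73672715e-04, -3.00249814e-01,  9.53860289e-01,
        -1.58741016e-01],
       [ 0.00000000e+00,  0.00000000e+00,  0.00000000e+00,
         1.00000000e+00]])}
```

View pics/w1.png

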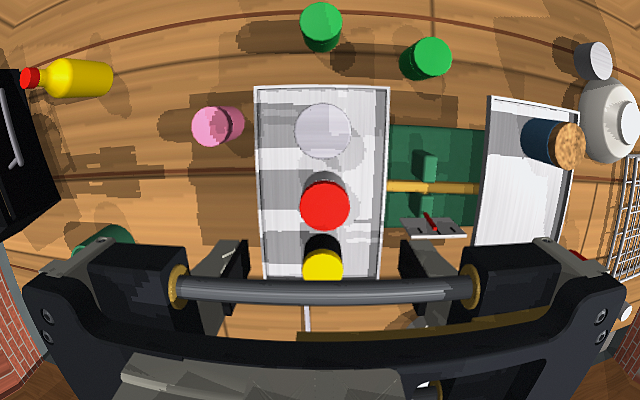

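The wrist view shows the red lid at (325,205) between the fingers, with the tub at (323,262) and the shaker at (323,130). Checking its position.

```bash
cat >> h.py <<'E'
def wristpt(d,mask,o):
    c=ctrl.calibration("wrist"); f=200/np.tan(np.radians(c["vertical_fov"])/2)
    v,u=np.nonzero(mask); a=u-c["cx"]; b=v-c["cy"]; r=np.hypot(a,b)+1e-9; th=r/f; z=d[v,u]
    P=np.stack([a/r*np.tan(th)*z,b/r*np.tan(th)*z,z,np.ones_like(z)],-1)[z>0]
    T=(P@np.array(c["hand_eye"]).T)[:,:3]
    return Ro.from_euler("xyz",o["orientation"],degrees=True).apply(T)+o["tool_pos"]
E
python3 -c "
from h import *
p=cv2.imread('pics/w1.png').astype(int);d=np.load('pics/w1.png.npy')
m=(p[:,:,2]>150)&(p[:,:,1]<70)&(p[:,:,0]<70); m[:,:280]=0;m[:,370:]=0;m[:160]=0;m[250:]=0
q=wristpt(d,m,ctrl.get_obs());q=q[q[:,2]>np.median(q[:,2])-.005]
lo,hi=np.percentile(q,[1,99],axis=0);print((lo+hi)/2,hi-lo)
"
```

```text
[ 0.55504195 -0.05938695  0.13622928] [0.03933256 0.03913107 0.0031615 ]
```

>>> arm_command:
  steps:
    - {"translation": [0, 0.5, 40], "rotation": [0, 0, 0], "claw": 87}
    - {"translation": [0, 0.5, 75], "rotation": [0, 0, 0], "claw": 87}
    - {"translation": [0, 0.5, 105], "rotation": [0, 0, 0], "claw": 87}
    - {"translation": [0, 0.5, 122], "rotation": [0, 0, 0], "claw": 87}
    - {"translation": [0, 0.5, 129], "rotation": [0, 0, 0], "claw": 87}

```text
clock: 2.15
tool_pos: [0.5538, -0.0611, 0.0958]
orientation: [-180.0, -0.2, 179.9]
force: [1.4, 0.0, 0.3]
opening: 0.0872
gripper_force: 0.0
```

>>> arm_command:
  steps:
    - {"translation": [0, 0, 0], "rotation": [0, 0, 0], "claw": 60}
    - {"translation": [0, 0, 0], "rotation": [0, 0, 0], "claw": 52}
    - {"translation": [0, 0, 0], "rotation": [0, 0, 0], "claw": 50}

```text
clock: 2.45
tool_pos: [0.5563, -0.0597, 0.0989]
orientation: [180.0, 0.1, 180.0]
force: [-0.3, 0.1, 0.1]
opening: 0.0682
gripper_force: 0.0
```

>>> arm_command:
  steps:
    - {"translation": [0, 0, 0], "rotation": [0, 0, 0], "claw": 48}
    - {"translation": [0, 0, 0], "rotation": [0, 0, 0], "claw": 46}
    - {"translation": [0, 0, 0], "rotation": [0, 0, 0], "claw": 44}
    - {"translation": [0, 0, 0], "rotation": [0, 0, 0], "claw": 42}
    - {"translation": [0, 0, 0], "rotation": [0, 0, 0], "claw": 38}

```text
clock: 2.95
tool_pos: [0.5558, -0.0595, 0.0978]
orientation: [180.0, 0.0, -180.0]
force: [-0.1, 1.9, 2.3]
opening: 0.0435
gripper_force: 30.0
```

>>> arm_command:
  steps:
    - {"translation": [0, 0, 0], "rotation": [0, 0, 0], "claw": 34}
    - {"translation": [0, 0, 0], "rotation": [0, 0, 0], "claw": 34}
    - {"translation": [0, 0, 0], "rotation": [0, 0, 0], "claw": 34}

```text
clock: 3.25
tool_pos: [0.5557, -0.0595, 0.0978]
orientation: [180.0, 0.0, -180.0]
force: [-1.3, 1.6, 4.1]
opening: 0.0437
gripper_force: 30.0
```

>>> arm_command:
  steps:
    - {"translation": [0, 0, -8], "rotation": [0, 0, 0], "claw": 34}
    - {"translation": [0, 0, -25], "rotation": [0, 0, 0], "claw": 34}
    - {"translation": [0, 0, -55], "rotation": [0, 0, 0], "claw": 34}
    - {"translation": [0, 0, -85], "rotation": [0, 0, 0], "claw": 34}
    - {"translation": [0, 0, -100], "rotation": [0, 0, 0], "claw": 34}

```text
clock: 3.75
tool_pos: [0.5564, -0.0598, 0.2005]
orientation: [-180.0, 0.2, -180.0]
force: [0.9, 0.8, -1.6]
opening: 0.0436
gripper_force: 30.0
```

>>> arm_command:
  steps:
    - {"translation": [-5, 25, 0], "rotation": [0, 0, 0], "claw": 34}
    - {"translation": [-12, 70, 0], "rotation": [0, 0, 0], "claw": 34}
    - {"translation": [-20, 115, 0], "rotation": [0, 0, 0], "claw": 34}
    - {"translation": [-27, 160, 0], "rotation": [0, 0, 0], "claw": 34}
    - {"translation": [-34, 205, 0], "rotation": [0, 0, 0], "claw": 34}

```text
clock: 4.25
tool_pos: [0.5894, 0.1468, 0.1978]
orientation: [-180.0, -0.0, 180.0]
force: [1.0, -0.1, -1.8]
opening: 0.0434
gripper_force: 30.0
```

>>> arm_command:
  steps:
    - {"translation": [0, 17, 0], "rotation": [0, 0, 0], "claw": 34}
    - {"translation": [0, 22, 0], "rotation": [0, 0, 0], "claw": 34}
    - {"translation": [0, 22, 0], "rotation": [0, 0, 0], "claw": 34}
    - {"translation": [0, 22, 0], "rotation": [0, 0, 0], "claw": 34}

```text
clock: 4.65
tool_pos: [0.5893, 0.1663, 0.1976]
orientation: [-180.0, -0.0, 180.0]
force: [-0.3, 0.6, -1.2]
opening: 0.0435
gripper_force: 30.0
```

```bash

python3 -c "
from h import *
to(.59,.168,.117)
o=ctrl.get_obs();p,d=snap('scene','s2.png')
W=cloud('scene',d)
m=(p[:,:,0]>150)&(p[:,:,1]<70)&(p[:,:,2]<70)&(abs(W[:,:,0]-.59)<.06)&(abs(W[:,:,1]-.168)<.06); q=W[m]; print(len(q), np.percentile(q,[2,50,98],axis=0) if len(q) else 0)
p,d=snap('top','t2.png');W=cloud('top',d)
for x,y in((.54,.13),(.54,.2),(.54,-.06),(.58,-.06)):
  k=(abs(W[:,:,0]-x)<.012)&(abs(W[:,:,1]-y)<.012);print(x,y,np.median(W[k][:,2]))
"
```

```text
4.65 [0.5893 0.1663 0.1976] [-180.   -0.  180.] F [-0.3  0.6 -1.2] op 0.0435 g 29.99978095293045 q [  34.   16.  -10.    0.  -64. -124.]
move [-0.7  1.7 80.6] [-0.   -0.01 -0.01]
111 [[0.59436773 0.15348418 0.23348281]
 [0.60681061 0.16909744 0.23553015]
 [0.61246306 0.18144838 0.23756889]]
0.54 0.13 0.5677045345553122
0.54 0.2 0.09977866860076895
0.54 -0.06 0.08017809356376607
0.58 -0.06 0.08013418755402542
```

View pics/s2.png

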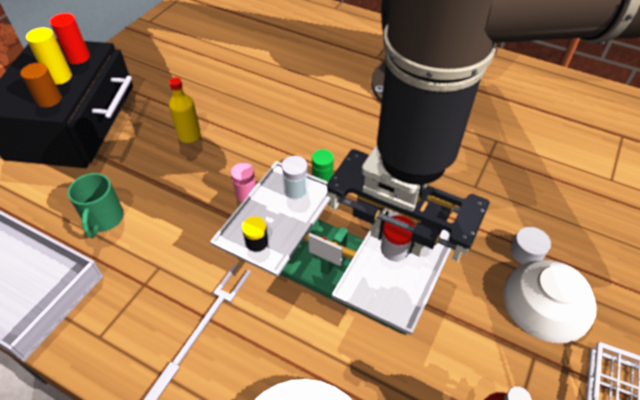

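The tin hangs upright in the grip at (398,235) with its bottom about 17 mm below the TCP. The left pan is still up at 0.0995, so I will lower onto it and press gently down to about level.

>>> arm_command:
  steps:
    - {"translation": [0, 1, 25], "rotation": [0, 0, 0], "claw": 34}
    - {"translation": [0, 1, 50], "rotation": [0, 0, 0], "claw": 34}
    - {"translation": [0, 1, 68], "rotation": [0, 0, 0], "claw": 34}
    - {"translation": [0, 1, 76], "rotation": [0, 0, 0], "claw": 34}
    - {"translation": [0, 1, 79], "rotation": [0, 0, 0], "claw": 34}

```text
clock: 5.25
tool_pos: [0.5894, 0.1675, 0.1181]
orientation: [-180.0, -0.0, 180.0]
force: [0.2, 0.2, -1.2]
opening: 0.0435
gripper_force: 30.0
```

>>> arm_command:
  steps:
    - {"translation": [0, 0, 2], "rotation": [0, 0, 0], "claw": 34}
    - {"translation": [0, 0, 4], "rotation": [0, 0, 0], "claw": 34}
    - {"translation": [0, 0, 6], "rotation": [0, 0, 0], "claw": 34}
    - {"translation": [0, 0, 8], "rotation": [0, 0, 0], "claw": 34}
    - {"translation": [0, 0, 10], "rotation": [0, 0, 0], "claw": 34}

```text
clock: 5.75
tool_pos: [0.59, 0.1687, 0.109]
orientation: [180.0, 0.1, -180.0]
force: [1.1, 0.2, 0.4]
opening: 0.0436
gripper_force: 30.0
```

>>> arm_command:
  steps:
    - {"translation": [0, 0, 0.5], "rotation": [0, 0, 0], "claw": 34}
    - {"translation": [0, 0, 0.5], "rotation": [0, 0, 0], "claw": 34}
    - {"translation": [0, 0, 0.5], "rotation": [0, 0, 0], "claw": 34}

```text
clock: 6.05
tool_pos: [0.5896, 0.1685, 0.1082]
orientation: [180.0, 0.0, -180.0]
force: [1.0, 0.5, 0.5]
opening: 0.0432
gripper_force: 30.0
```

```bash

python3 -c "
from h import *
to(.59,.168,.107)
p,d=snap('top','t3.png');W=cloud('top',d)
for x,y in((.54,.2),(.54,-.06),(.58,-.06)):
  k=(abs(W[:,:,0]-x)<.012)&(abs(W[:,:,1]-y)<.012);print(x,y,np.median(W[k][:,2]))
"
```

```text
6.05 [0.5896 0.1685 0.1082] [ 180.    0. -180.] F [1.  0.5 0.5] op 0.0432 g 29.999938309192657 q [  34.   20.  -16.   -0.  -53. -124.]
move [-0.4 -0.5  1.2] [0. 0. 0.]
0.54 0.2 0.523769216029855
0.54 -0.06 0.08941617827706555
0.58 -0.06 0.08917175459145876
```

>>> arm_command:
  steps:
    - {"translation": [0, 0, 0.5], "rotation": [0, 0, 0], "claw": 45}
    - {"translation": [0, 0, 0.5], "rotation": [0, 0, 0], "claw": 50}
    - {"translation": [0, 0, 0.5], "rotation": [0, 0, 0], "claw": 60}
    - {"translation": [0, 0, 0.5], "rotation": [0, 0, 0], "claw": 75}
    - {"translation": [0, 0, 0.5], "rotation": [0, 0, 0], "claw": 87}

```text
clock: 6.6
tool_pos: [0.5895, 0.1683, 0.1076]
orientation: [-180.0, -0.0, -180.0]
force: [-0.1, 0.7, 1.1]
opening: 0.0684
gripper_force: 0.0
```

>>> arm_command:
  steps:
    - {"translation": [0, 0, 0], "rotation": [0, 0, 0], "claw": 87}
    - {"translation": [0, 0, 0], "rotation": [0, 0, 0], "claw": 87}
    - {"translation": [0, 0, -10], "rotation": [0, 0, 0], "claw": 87}
    - {"translation": [0, 0, -30], "rotation": [0, 0, 0], "claw": 87}
    - {"translation": [0, 0, -60], "rotation": [0, 0, 0], "claw": 87}

```text
clock: 7.1
tool_pos: [0.5887, 0.1679, 0.1674]
orientation: [-179.9, -0.1, 180.0]
force: [0.3, 0.5, -0.1]
opening: 0.0871
gripper_force: 0.0
```

>>> arm_command:
  steps:
    - {"translation": [0, 0, -40], "rotation": [0, 0, 0], "claw": 87}
    - {"translation": [0, 0, -80], "rotation": [0, 0, 0], "claw": 87}
    - {"translation": [20, 50, -100], "rotation": [0, 0, 0], "claw": 87}
    - {"translation": [20, 100, -100], "rotation": [0, 0, 0], "claw": 87}
    - {"translation": [20, 150, -100], "rotation": [0, 0, 0], "claw": 87}

```text
clock: 7.6
tool_pos: [0.5695, 0.3132, 0.2708]
orientation: [179.8, 0.2, 180.0]
force: [0.8, -0.0, -1.3]
opening: 0.0869
gripper_force: 0.0
```

>>> arm_command:
  steps:
    - {"translation": [20, 50, 0], "rotation": [0, 0, 0], "claw": 87}
    - {"translation": [40, 100, 0], "rotation": [0, 0, 0], "claw": 87}
    - {"translation": [50, 140, 0], "rotation": [0, 0, 0], "claw": 87}
    - {"translation": [50, 140, 0], "rotation": [0, 0, 0], "claw": 87}
    - {"translation": [50, 140, 0], "rotation": [0, 0, 0], "claw": 87}

```text
clock: 8.1
tool_pos: [0.5188, 0.453, 0.2676]
orientation: [-180.0, -0.0, -179.9]
force: [-0.2, -0.4, -0.4]
opening: 0.0873
gripper_force: 0.0
```

```bash

python3 -c "
from h import *
to(.59,.168,.107)
p,d=snap('top','t4.png');W=cloud('top',d);snap('scene','s4.png')
for x,y in((.54,.2),(.54,.13),(.54,-.06),(.58,-.06)):
  k=(abs(W[:,:,0]-x)<.012)&(abs(W[:,:,1]-y)<.012);print(x,y,np.median(W[k][:,2]))
cv2.imwrite('pics/f4.png',np.hstack([cv2.imread('pics/t4.png')[60:300,160:480],cv2.imread('pics/s4.png')[140:380,180:500]]))
"
```

```text
8.1 [0.5188 0.453  0.2676] [-180.    -0.  -179.9] F [-0.2 -0.4 -0.4] op 0.0873 g 0.0 q [  57.   21.    6.    0.  -76. -147.]
move [ -70.6 -285.1  160.8] [-0.01 -0.    0.03]
0.54 0.2 0.08990610163110999
0.54 0.13 0.0899948063572148
0.54 -0.06 0.08981768641938614
0.58 -0.06 0.08992111382058054
```

View pics/f4.png

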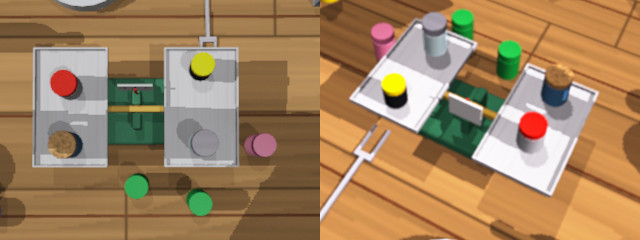

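The picture shows all four containers upright on the pans: tin (64,82) and crock (62,145) on the left, tub (203,65) and shaker (205,143) on the right. Both floors measure 0.090 m, so the pans are level, and the arm is clear.

```bash
python3 -c "
from plant import ctrl
print(ctrl.close_job())"
```

```text
the job is handed in; nothing more can be done
None
```

The 120 g tin now stands on the left pan. Both pan floors measured 90 mm, so they are level, and all four containers are upright; I handed the job in at about 8 s with the arm clear.

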